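# Bolt a faceplate onto the carving stand's studs

## Task

Mount the faceplate, with its wooden carving blank on top, on the carving stand: set it over the stand's centre spigot, turn it until its five holes find the five studs, and let it go home flat on the hub. Leave it there, let go, and do not push the wax tin, the oak offcut or the try square out of their places.

Things in the scene. Friction and masses are not known exactly. Their poses are not given: they have to be found in the camera images.
- blank_mid (a point): Centre of the pale wood blank on the loose faceplate: a block 52 mm long (this point's x axis), 40 mm wide (y), 50 mm high (z, up); grip it across its 40 mm width. It is fixed on the middle of a bare steel disc 112 mm across, 8 mm thick, that lies flat on the bench at first; its underside is 33 mm below this point. All weighs 0.4 to 0.7 kg.
- bore_mouth (a point): Centre of the faceplate's underside, 33 mm below the blank's centre, same axes. Here opens the central bore, 26 mm across and 30 mm deep (8 mm of disc, then on into the blank). Round it are five through holes 11 mm across on an 80 mm bolt circle, 72 degrees apart, the first straight along this point's +x axis.
- hub_face (a point): Centre of the flat top of the carving stand's hub, a dark steel disc 108 mm across, 50 mm above the bench, on a grey round cast foot 130 mm across fixed to the bench; z is up. A seated faceplate has its underside on this face. The hub is locked and cannot turn; its angle, and so that of the studs, is arbitrary and NOT told by this point's axes: see it or find it by touch.
- spigot_tip (a point): Top centre of the hub's spigot, 24 mm above the face: 24 mm thick, its top 6 mm tapering to 14 mm across. Round it stand five studs 8 mm thick, 14 mm tall, tips tapered, evenly spaced on an 80 mm bolt circle. A faceplate turned wrong rests on the stud tips, 14 mm above the face; once holes meet studs (within about 2 degrees), held loosely it drops home by its weight.
- wax_tin: Bystander: flat round tin, 73 mm across, 24 mm high; origin at the centre of its underside. Leave it in place.
- oak_offcut: Bystander: small oak block, 60 x 79 mm over all as it lies, 22 mm high; origin at the centre of its underside. Leave it in place.
- try_square: Bystander: try square with wooden stock, 106 x 189 mm, 15 mm high, lying on the bench; origin at the centre of its underside. Leave it in place.

How it is judged:
By the outcome, as a careful person would: the job done as asked, in the order asked, and still so for the second after the job is handed in, with the robot touching nothing.
It also fails if it takes over 72 s, if anything falls off the work surface, if the arm or the gripper's body presses on something with over 40 N, if the wrist force passes 120 N, or if a joint passes its speed limit or range.

## Robot

A 6-joint arm with a two-finger parallel gripper is mounted at the origin on a cart in front of the work surface, level with it; the furniture and walls round the work are solid. World frame = base frame: x ahead of the robot, y to its left, z up, the work surface at z = 0. Lengths are in mm, angles in rad, forces in N, time in s.
With the tool pointing down it reaches from about 350 to 850 mm from the base axis. Payload 8.1 kg.
Tool frame: the origin (TCP) lies midway between the tips of the shut fingers; the grasp point (between the pads) lies 19 mm behind it (robot.grip_point_offset is the distance from the TCP to the grasp point, in mm); z points along the fingers, y is the line along which they close (so a half turn about z gives the same grasp; the last joint's range is limited). The gripper opens to 93 mm and grips with 3 to 60 N. Pads are 15 mm wide; open, the fingers measure 128 mm over their backs; the gripper's body (75 mm by 188 mm) begins 65 mm behind the grasp point.
Start: joints at [1.039, 0.13, 1.488, -0, 1.523, -0.085], TCP at [259.229, 541.115, 218.635] pointing down, gripper open.
Joint ranges: [-2.96, 2.96], [-0.89, 2.26], [0.02, 2.5], [-1.34, 4.48], [0, 2.73], [-2.66, 2.66]. Speed limits (rad/s): [2.39, 2.39, 2.79, 3.14, 3.14, 3.14].

## Interface

Orientations are given as a rotation vector (axis times angle).
In Python, from rig import robot gives the robot as it stands. The module is installed in compiled form; this text tells all that it offers.
- The arm moves only by the tool send_rows, never from a script. Its arguments are lists of equal length, an entry for each row: "travel": the shift along the tool's x, y, z in m, a list of three; "twist": the turn about the tool's z in rad. In form: {"travel": [[dx, dy, dz], ...], "twist": [twist, ...]}. A call has 1 to 8 rows; each row is the pose to reach, as a shift and turn from the pose commanded when the call began, along the tool's axes at that moment; what a row does not reach only later rows make up. A row lasts 1/12 s, in which the tool goes at most 41.7 mm and 7.16 degrees, less where a joint would pass 70% of its speed; a pose out of reach is approached as far as the arm can. A call with a gripper value outside its range is refused whole. "grip" is the closure, from 0 (fully open) to 1 (shut), set as the call begins (left out, the last holds). The fingers move at their own pace and stop on an object; "squeeze" is the grip in N (left out, the last holds). Time passes only in rows, so rows that repeat a pose let the fingers close. It gives the time, the measured TCP pose, the force and the opening at its end, in the units of the state.
- robot.get_obs(): the state, without advancing time (a new reading comes with each control period).
- robot.grab_frame(name): name is "scene" or "top" or "wrist"; returns a dict with "color" (384x512x3 uint8, blue, green, red), "intrinsics" (3x3 intrinsics, pixels), "world_to_cam" (4x4, takes a point from world to camera coordinates); the wrist camera has in their place "mount" (4x4, takes a point from camera to tool coordinates, whose origin is the TCP and whose axes are the flange's). Camera axes: x right, y up, looking along -z (the intrinsics and any distortion apply to the point x, -y, -z); pixel columns grow to the right and rows downward; lengths in mm; the calibration is good to about 2 mm. A picture is of the moment at which its call begins: read the wrist's pose just before it. There is no depth.
- robot.finish_job(): hands the job in, once; it reports no verdict.
Trained networks look in the newest picture that a camera, given by its name, has taken for a name from the list of things; names that differ only in an ending like _2 or _b are one class to them, and where a whole thing is asked for, a point or a joint stands for the part that bears it (a point fixed in the world has none). Each returns a list of dicts, best first, with "conf" (0 to 1); they miss things now and then, are a little off and sometimes report something else, mostly with a low value. They report only what shows in the picture. A call takes as long as a camera call.
- robot.masks_of(camera, target): "mask" (384x512 bool, what is visible of it) and "extent" ([centre column, centre row, width, height] in pixels, round what is visible of it).
The state is a dict: "clock": time; "qpos": joint angles; "joint_velocities": joint speeds; "joint_efforts": joint torques, N m; "tool_pos": TCP position; "orientation": TCP orientation; "wrist_force": force on the tool from outside, world axes, zero at the start; "ft_torque": the same for the moment, N m; "grip_width": finger opening in mm.
Only numpy, scipy, OpenCV 4.12 (cv2) and the standard library are available. Lean on these libraries where they do the work, as an engineer would, in place of code of your own. Each camera call takes 0.05 s, during which the arm holds its last target. There are 200 camera calls.

## Working session

There is one attempt and no reset: what is moved stays moved. The work goes in short steps, Python scripts to look and compute and a tool call to move; the robot and the scene stay as the last step left them, time stands still between calls to the robot, and variables do not carry over. Pictures are saved under pics/ and viewed, on a budget of 10 in all, crops included, one or two more only if the job needs it, and the job is handed in when it is done.

Besides the shell and the picture viewer there is one more tool, called after ">>>" as name([rows], argument=value, ...), one row to a line, values as JSON. send_rows: Moves the arm, as the interface text tells. Its arguments: {"type":"object","properties":{"travel":{"type":"array"},"twist":{"type":"array"},"grip":{"type":"number"},"squeeze":{"type":"number"}},"required":["travel","twist"]}

```bash
mkdir -p pics
python3 - <<'E'
from rig import robot
import cv2,numpy as np
o=robot.get_obs();print({k:np.round(v,3) for k,v in o.items()})
for c in ["scene","top"]:
    f=robot.grab_frame(c);cv2.imwrite(f"pics/{c}1.png",f["color"]);print(c,f["intrinsics"],np.round(f["world_to_cam"],3))
    for t in ["blank_mid","bore_mouth","hub_face","spigot_tip","wax_tin","oak_offcut","try_square"]:
        r=robot.masks_of(c,t);print(t,[(round(x["conf"],2),np.round(x["extent"])) for x in r[:2]])
f=robot.grab_frame("wrist");print(f["intrinsics"],f["mount"])
E
```

```text
{'clock': np.float64(0.0), 'qpos': array([ 1.039,  0.131,  1.489,  0.   ,  1.523, -0.085]), 'joint_velocities': array([-0.001, -0.001, -0.001, -0.001,  0.   ,  0.   ]), 'joint_efforts': array([ 1.0000e-03, -5.5985e+01, -4.9175e+01,  7.7000e-02,  3.6000e-02,
       -0.0000e+00]), 'tool_pos': array([258.96 , 540.626, 217.592]), 'orientation': array([-6.960e-01, -3.063e+00,  3.000e-03]), 'wrist_force': array([-0.999, -0.907, -0.93 ]), 'ft_torque': array([0.006, 0.001, 0.052]), 'grip_width': np.float64(93.082)}
scene [[352.62746596   0.         259.61936343]
 [  0.         352.62746596 191.36799714]
 [  0.           0.           1.        ]] [[ 4.88000e-01 -8.73000e-01 -1.00000e-02 -3.52733e+02]
 [ 5.90000e-01  3.22000e-01  7.41000e-01 -3.56168e+02]
 [-6.43000e-01 -3.68000e-01  6.72000e-01 -6.99838e+02]
 [ 0.00000e+00  0.00000e+00  0.00000e+00  1.00000e+00]]
blank_mid [(0.86, array([267., 233.,  44.,  42.]))]
bore_mouth [(0.61, array([265., 233.,  44.,  35.]))]
hub_face [(0.6, array([201., 211.,  42.,  29.]))]
spigot_tip [(0.93, array([202., 210.,  42.,  28.]))]
wax_tin [(0.56, array([25
[... 641 characters left out ...]
))]
hub_face [(0.63, array([208., 217.,  40.,  44.]))]
spigot_tip [(0.89, array([205., 217.,  46.,  46.]))]
wax_tin [(0.62, array([231., 157.,  26.,  27.]))]
oak_offcut [(0.72, array([279., 156.,  22.,  22.])), (0.62, array([232., 155.,  22.,  24.]))]
try_square [(0.84, array([340., 148.,  60.,  34.]))]
[[324.14589706   0.         255.84830308]
 [  0.         324.14589706 197.23796515]
 [  0.           0.           1.        ]] [[ 7.27066484e-06  9.70940030e-01  2.39322917e-01  6.69383749e+01]
 [ 9.99999971e-01 -6.44118747e-05  2.30940704e-04 -1.42782604e+00]
 [ 2.39644812e-04  2.39322908e-01 -9.70940002e-01 -1.64992464e+02]
 [ 0.00000000e+00  0.00000000e+00  0.00000000e+00  1.00000000e+00]]
```

```bash
cat > h.py <<'E'
import numpy as np,cv2
from scipy.spatial.transform import Rotation as R
from rig import robot
def w2c(f,o=None):
    if "world_to_cam" in f: return np.array(f["world_to_cam"])
    T=np.eye(4);T[:3,:3]=R.from_rotvec(o["orientation"]).as_matrix();T[:3,3]=o["tool_pos"]
    return np.linalg.inv(T@np.array(f["mount"]))
def unproj(K,M,px,z):
    px=np.atleast_2d(px).astype(float);d=np.c_[(px[:,0]-K[0,2])/K[0,0],-(px[:,1]-K[1,2])/K[1,1],-np.ones(len(px))]
    Rm=M[:3,:3];c=-Rm.T@M[:3,3];d=d@Rm
    return c+d*((z-c[2])/d[:,2])[:,None]
def proj(K,M,P):
    p=np.atleast_2d(P)@M[:3,:3].T+M[:3,3]
    return np.c_[K[0,0]*p[:,0]/-p[:,2]+K[0,2],K[1,1]*p[:,1]/p[:,2]+K[1,2]]
def wrist():
    o=robot.get_obs();f=robot.grab_frame("wrist");return f,np.array(f["intrinsics"]),w2c(f,o),o
E
python3 - <<'E'
from h import *
f=robot.grab_frame("top");K,M=f["intrinsics"],w2c(f)
for n,p,z in [("blank",(280,221),10),("hub",(206,217),50),("tin",(231,157),12),("oak",(279,156),11),("sq",(340,148),7)]: print(n,np.round(unproj(K,M,p,z)))
t=f["color"][110:290,140:400]
cv2.imwrite("pics/a.png",cv2.resize(t,None,fx=3,fy=3,interpolation=cv2.INTER_CUBIC))
E
```

```text
blank [[ 477. -154.   10.]]
hub [[489.  60.  50.]]
tin [[670. -11.  12.]]
oak [[ 672. -155.   11.]]
sq [[ 695. -340.    7.]]
```

View pics/a.png

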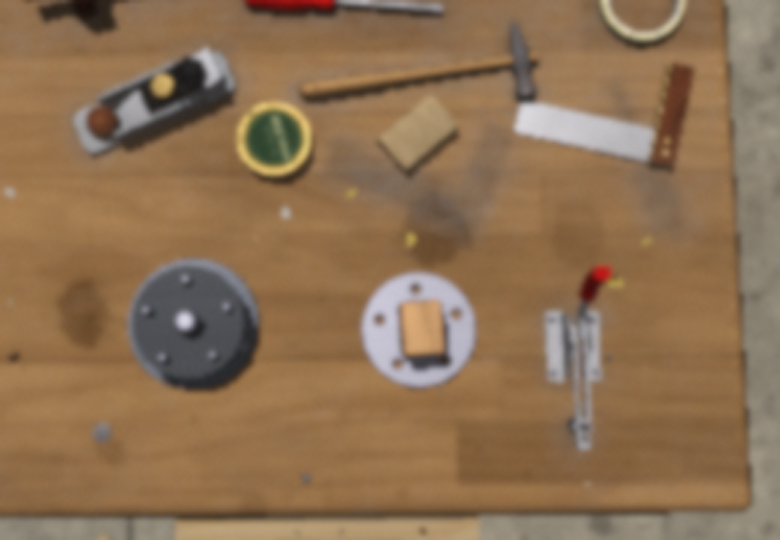

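```bash
cat >> h.py <<'E'
def plan(x,y,z,yaw):
    "yaw: world angle (deg) of tool y axis; prints total shift (m, tool axes), twist"
    o=robot.get_obs();Rm=R.from_rotvec(o["orientation"]).as_matrix()
    a=np.degrees(np.arctan2(Rm[1,1],Rm[0,1]));d=Rm.T@(np.array([x,y,z])-o["tool_pos"])
    tw=-np.radians((yaw-a+180)%360-180)
    print("tcp",np.round(o["tool_pos"],1),"yaw",round(a,2),"Rz",np.round(Rm[:,2],4),"-> shift",np.round(d/1000,4),"twist",round(tw,4),"dist",round(np.linalg.norm(d)))
E
python3 -c "
from h import *
plan(489,60,215,90)"
```

```text
tcp [259.3 541.1 218.6] yaw 64.4 Rz [ 1.e-04  0.e+00 -1.e+00] -> shift [-0.4151 -0.3346  0.0037] twist -0.4467 dist 533
```

>>> send_rows([
  [-0.03,-0.024,0],
  [-0.06,-0.048,0],
  [-0.09,-0.072,0],
  [-0.12,-0.096,0],
  [-0.15,-0.12,0],
  [-0.18,-0.144,0],
  [-0.21,-0.168,0],
  [-0.24,-0.192,0],
], twist=[0,0,0,0,0,0,0,0])

```text
clock: 1.57
tool_pos: [393.2, 262.6, 218.9]
orientation: [0.695, 3.063, 0.001]
wrist_force: [1.2, 0.2, 0.2]
grip_width: 93.1
```

>>> send_rows([
  [-0.03,-0.024,0],
  [-0.06,-0.048,0],
  [-0.09,-0.072,0],
  [-0.12,-0.096,0],
  [-0.15,-0.12,0.002],
  [-0.175,-0.143,0.004],
  [-0.175,-0.143,0.004],
  [-0.175,-0.143,0.004],
], twist=[-0.075,-0.15,-0.225,-0.3,-0.375,-0.447,-0.447,-0.447])

```text
clock: 2.23
tool_pos: [489.0, 58.1, 214.4]
orientation: [-0.006, -3.141, -0.0]
wrist_force: [-0.5, 1.0, -0.2]
grip_width: 93.4
```

Run:
```python
from h import *
f,K,M,o=wrist()
np.savez("hub.npz",K=K,M=M);print(o["clock"])
plan(489,60,215,90)
for t in ["hub_face","spigot_tip"]:
    print(t,[(round(x["conf"],2),np.round(x["extent"])) for x in robot.masks_of("wrist",t)[:2]])
cv2.imwrite("pics/hub.png",f["color"])
```

```text
2.2333
tcp [488.7  59.3 214.6] yaw 89.84 Rz [-4.e-04  4.e-04 -1.e+00] -> shift [-0.0003  0.0007 -0.0004] twist -0.0028 dist 1
hub_face [(0.59, array([266., 161., 113.,  78.]))]
spigot_tip [(0.68, array([267., 163., 108.,  80.]))]
```

View pics/hub.png

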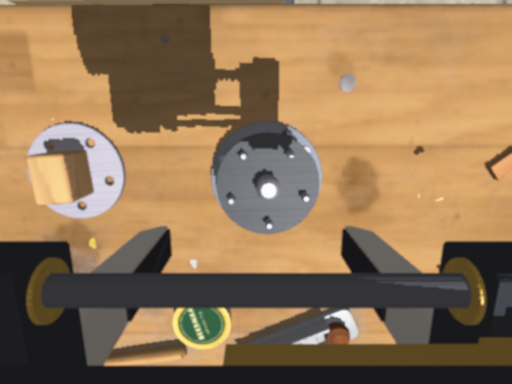

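```bash
cat >> h.py <<'E'
def blobs(g,lo,hi,box):
    x0,y0,x1,y1=box;m=((g>=lo)&(g<=hi)).astype(np.uint8)[y0:y1,x0:x1]
    n,l,s,c=cv2.connectedComponentsWithStats(m);return [(s[i,4],c[i,0]+x0,c[i,1]+y0) for i in range(1,n)]
def fit5(P,z,K,M):
    "P: 5 pixel centres of features at height z on 40 mm radius -> centre, angle of pattern mod 72, residual"
    W=unproj(K,M,P,z)[:,:2];c=W.mean(0);print(len(W))
    from scipy.optimize import least_squares
    def res(p):
        a=np.arctan2(*(W-p[:2]).T[::-1]);k=np.round((a-p[2])/np.radians(72));t=p[2]+k*np.radians(72)
        return (W-p[:2]-40*np.c_[np.cos(t),np.sin(t)]).ravel()
    r=min((least_squares(res,[*c,np.radians(s)]) for s in (0,18,36,54)),key=lambda r:r.cost)
    return r.x[:2],np.degrees(r.x[2])%72,np.abs(r.fun).max()
E
python3 - <<'E'
from h import *
f=cv2.imread("pics/hub.png");d=np.load("hub.npz");K,M=d["K"],d["M"];g=cv2.cvtColor(f,cv2.COLOR_BGR2GRAY)
B=[b for b in blobs(g,150,255,(218,140,315,232)) if b[0]>3];print(np.round(B,1))
P=[b[1:] for b in B if b[0]<60];
for z in (63,64): print(fit5(P,z,K,M) if len(P)>3 else 0)
S=max(B);print("spigot",unproj(K,M,S[1:],74))
plan(482,-154,215,90)
E
```

```text
[[186.  308.5 146.6]
 [ 31.  243.1 156.6]
 [ 17.  291.4 156.3]
 [241.  268.8 190.5]
 [ 34.  306.1 198.8]
 [ 29.  230.7 201.4]
 [375.  226.8 222.3]
 [324.  305.3 223.5]
 [ 31.  269.  226.3]]
5
(array([490.44230508,  69.38298535]), np.float64(1.5398983723854862), np.float64(1.0090863841741964))
5
(array([490.22484885,  69.3453463 ]), np.float64(1.539898584827412), np.float64(1.1101122746010788))
spigot [[522.196649    28.31550631  74.        ]]
tcp [488.5  60.6 214.7] yaw 90.0 Rz [-1.e-04  4.e-04 -1.e+00] -> shift [ 0.0065 -0.2146 -0.0004] twist 0.0001 dist 215
```

>>> send_rows([
  [0.001,-0.036,0],
  [0.003,-0.072,0],
  [0.004,-0.108,0],
  [0.005,-0.144,0],
  [0.006,-0.18,0],
  [0.006,-0.214,0],
  [0.006,-0.214,0],
  [0.006,-0.214,0],
], twist=[0,0,0,0,0,0,0,0])

```text
clock: 3.05
tool_pos: [482.8, -154.4, 214.7]
orientation: [0.002, 3.142, 0.0]
wrist_force: [0.2, -0.1, 0.2]
grip_width: 92.7
```

Run:
```python
from h import *
d=np.load("hub.npz");print("spigot",unproj(d["K"],d["M"],(268.8,190.5),74))
f,K,M,o=wrist()
np.savez("blk.npz",K=K,M=M);print(o["clock"])
plan(482,-154,215,90)
r=robot.masks_of("wrist","blank_mid");print([(round(x["conf"],2),np.round(x["extent"])) for x in r[:2]])
cv2.imwrite("pics/blk.png",f["color"])
g=cv2.cvtColor(f["color"],cv2.COLOR_BGR2GRAY)
x,y,w,h=r[0]["extent"]
B=[b for b in blobs(g,0,120,(int(x-w/2),int(y-h/2),int(x+w/2),int(y+h/2))) if 20<b[0]];print(np.round(B,1))
```

```text
spigot [[490.09435886  69.71508124  74.        ]]
3.05
tcp [ 482.9 -153.3  214.7] yaw 90.0 Rz [ 0.e+00  6.e-04 -1.e+00] -> shift [ 0.0009 -0.0007 -0.0003] twist -0.0 dist 1
[(0.6, array([257., 175.,  96.,  98.])), (0.54, array([439., 180.,  94., 109.]))]
[[268.  258.6 129.1]
 [694.  248.2 155.7]]
```

View pics/blk.png

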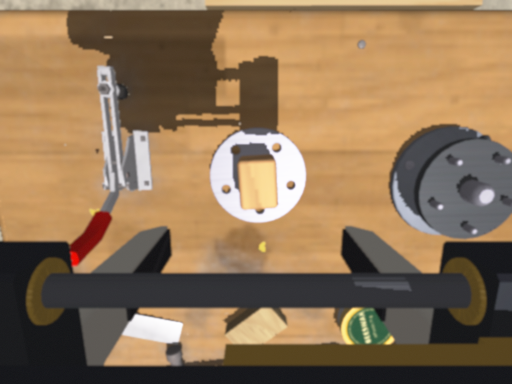

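Run:
```python
from h import *
f=cv2.imread("pics/blk.png");d=np.load("blk.npz");K,M=d["K"],d["M"]
hsv=cv2.cvtColor(f,cv2.COLOR_BGR2HSV);g=cv2.cvtColor(f,cv2.COLOR_BGR2GRAY)
P=[]
for p in [(236,150),(277,147),(226,189),(291,184),(260,210)]:
    x,y=p;w=g[y-6:y+7,x-6:x+7].astype(float);m=np.clip(np.percentile(w,80)-20-w,0,None);yy,xx=np.mgrid[-6:7,-6:7]
    P.append((x+(m*xx).sum()/m.sum(),y+(m*yy).sum()/m.sum()))
print(np.round(P,1));
for idx in ([0,1,2,3,4],[1,2,3]): print(fit5(np.array(P)[idx],8,K,M))
# blank top: bright saturated
roi=np.zeros_like(g);roi[150:215,232:285]=1
m=((hsv[...,1]>60)&(hsv[...,2]>215)).astype(np.uint8)*roi
c=max(cv2.findContours(m,0,1)[0],key=cv2.contourArea)[:,0,:]
W=unproj(K,M,c,58)[:,:2].astype(np.float32);print("blank top",cv2.minAreaRect(W))
# disc outline
dm=((hsv[...,1]<40)&(hsv[...,2]>150)).astype(np.uint8);dm[:,:200]=0;dm[:,315:]=0;dm[:120]=0;dm[225:]=0
c=max(cv2.findContours(dm,0,1)[0],key=cv2.contourArea);h=cv2.convexHull(c)[:,0,:]
W=unproj(K,M,h,8)[:,:2].astype(np.float32);print("disc",cv2.minEnclosingCircle(W))
```

```text
[[237.1 150.5]
 [276.7 148. ]
 [225.9 189.5]
 [290.7 185.1]
 [259.4 209.7]]
5
(array([ 482.69993291, -152.82275302]), np.float64(3.0535086914672056), np.float64(1.3584019993654621))
3
(array([ 482.76051158, -153.12765324]), np.float64(3.583345820076792), np.float64(0.2970061573299567))
blank top ((482.1572570800781, -153.19004821777344), (48.37582778930664, 37.11167526245117), 3.0970489978790283)
disc ((482.1969299316406, -153.50796508789062), 56.04098892211914)
```

>>> send_rows([
  [0,0.001,0.035],
  [0,0.001,0.07],
  [0,0.001,0.105],
  [0,0.001,0.14],
  [0,0.001,0.165],
  [0,0.001,0.185],
  [0,0.001,0.196],
  [0,0.001,0.196],
], twist=[-0.03,-0.058,-0.058,-0.058,-0.058,-0.058,-0.058,-0.058])

```text
clock: 3.82
tool_pos: [481.0, -150.8, 16.0]
orientation: [0.095, -3.136, -0.003]
wrist_force: [0.3, 0.4, 1.1]
grip_width: 92.7
```

>>> send_rows([
  [0,0,0],
  [0,0,0],
  [0,0,0],
  [0,0,0],
  [0,0,0],
  [0,0,0],
  [0,0,0],
  [0,0,0],
], twist=[0,0,0,0,0,0,0,0], grip=0.7, squeeze=30)

```text
clock: 4.48
tool_pos: [482.8, -153.4, 18.8]
orientation: [-0.091, 3.14, -0.0]
wrist_force: [0.4, 0.4, -0.5]
grip_width: 44.3
```

>>> send_rows([
  [0,0,0],
  [0,0,0],
  [0,0,0],
  [0,0,0],
], twist=[0,0,0,0], grip=0.75)

```text
clock: 4.82
tool_pos: [482.8, -153.2, 18.7]
orientation: [0.091, -3.14, -0.0]
wrist_force: [-0.9, 2.1, 3.2]
grip_width: 39.8
```

```bash
python3 -c "
from h import *
plan(490,69.5,175,91.5)"
```

```text
tcp [ 482.8 -153.2   18.7] yaw 93.34 Rz [-2.e-04  3.e-04 -1.e+00] -> shift [-0.0202  0.2219 -0.1563] twist 0.032 dist 272
```

>>> send_rows([
  [0,0,-0.02],
  [0,0,-0.05],
  [0,0,-0.09],
  [0,0,-0.12],
  [0,0,-0.12],
], twist=[0,0,0,0,0])

```text
clock: 5.23
tool_pos: [486.2, -155.0, 145.2]
orientation: [-0.091, 3.132, -0.007]
wrist_force: [2.4, -1.2, -4.5]
grip_width: 39.9
```

>>> send_rows([
  [-0.002,0.025,0],
  [-0.005,0.06,0],
  [-0.009,0.1,0],
  [-0.013,0.14,0],
  [-0.017,0.18,0],
  [-0.02,0.21,0],
  [-0.02,0.222,0],
  [-0.02,0.222,0],
], twist=[0.01,0.02,0.03,0.03,0.03,0.03,0.03,0.03])

```text
clock: 5.9
tool_pos: [488.2, 72.2, 136.3]
orientation: [0.05, -3.138, -0.001]
wrist_force: [0.9, -1.1, -6.4]
grip_width: 39.8
```

Run:
```python
from h import *
f,K,M,o=wrist();print(o["clock"],o["wrist_force"],o["ft_torque"],o["grip_width"])
plan(490.6,69.5,95,91.5)
cv2.imwrite("pics/c.png",f["color"])
```

```text
5.9 [ 0.87515177 -1.14844152 -6.43291503] [0.0229055  0.01943062 0.01244716] 39.77076865664915
tcp [488.4  70.4 136.5] yaw 91.78 Rz [-3.3e-03 -5.0e-04 -1.0e+00] -> shift [-0.0023 -0.0009  0.0415] twist 0.0049 dist 42
```

View pics/c.png

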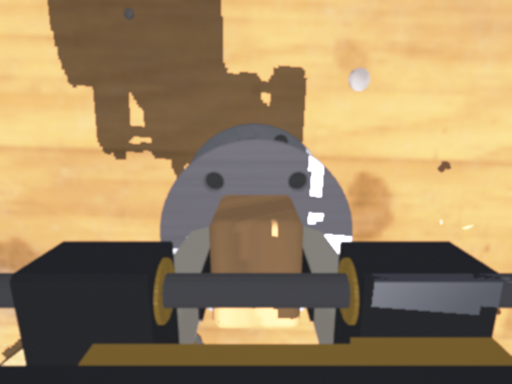

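Run:
```python
from h import *
f,K,M,o=wrist();g=cv2.cvtColor(f["color"],cv2.COLOR_BGR2GRAY).astype(float);P=[]
for x,y in [(215,181),(297,181)]:
    w=g[y-12:y+13,x-13:x+14];m=np.clip(np.median(w)-15-w,0,None);yy,xx=np.mgrid[-12:13,-13:14]
    P.append((x+(m*xx).sum()/m.sum(),y+(m*yy).sum()/m.sum()))
z=o["tool_pos"][2]-18.7+8;W=unproj(K,M,P,z)[:,:2];d=W[1]-W[0]
a=np.arctan2(-d[0],d[1]);print(P,W,np.linalg.norm(d),"angle",np.degrees(a),"centre",W.mean(0)+40*np.cos(np.pi/5)*np.array([np.cos(a),np.sin(a)]))
plan(490.6,69.5,95,91.5)
```

```text
[(np.float64(214.17091381269273), np.float64(180.4082129524428)), (np.float64(297.16418383518226), np.float64(180.19952456418383))] [[455.40826754  45.52462529]
 [453.86693014  91.26730332]] 45.76863898397724 angle 1.9298985305413405 centre [486.97992294  69.48576568]
tcp [488.7  69.3 136.8] yaw 91.7 Rz [-2.8e-03 -9.0e-04 -1.0e+00] -> shift [-0.002   0.0002  0.0418] twist 0.0035 dist 42
```

>>> send_rows([
  [-0.0025,0,0.015],
  [-0.0025,0,0.03],
  [-0.0025,0,0.04],
  [-0.0025,0,0.045],
  [-0.0025,0,0.05],
  [-0.0025,0,0.05],
  [-0.0025,0,0.05],
], twist=[0.004,0.004,0.004,0.004,0.004,0.004,0.004])

```text
clock: 6.58
tool_pos: [492.5, 69.2, 88.8]
orientation: [-0.037, 3.141, -0.0]
wrist_force: [0.5, -0.3, -6.9]
grip_width: 39.6
```

```bash
python3 -c "
from h import *
o=robot.get_obs();print(o['wrist_force'],o['ft_torque']);plan(491,69.5,84,91.5)"
```

```text
[ 0.45940455 -0.29937519 -6.86594485] [ 0.0678012  -0.02130885  0.033675  ]
tcp [492.5  69.2  88.8] yaw 91.36 Rz [ 0.e+00 -1.e-04 -1.e+00] -> shift [0.0014 0.0003 0.0048] twist -0.0025 dist 5
```

>>> send_rows([
  [0.001,0,0.001],
  [0.001,0,0.002],
  [0.001,0,0.003],
  [0.001,0,0.004],
  [0.001,0,0.004],
], twist=[0,0,0,0,0])

```text
clock: 7.0
tool_pos: [491.3, 69.6, 84.6]
orientation: [0.038, -3.141, 0.0]
wrist_force: [-0.0, 0.4, -6.3]
grip_width: 39.6
```

```bash
python3 -c "
from h import *
o=robot.get_obs();print(o['wrist_force'],o['ft_torque']);plan(491,69.5,80,91.5)"
```

```text
[-0.04100273  0.42494969 -6.29708868] [ 0.05188301  0.01152032 -0.0078351 ]
tcp [491.3  69.6  84.6] yaw 91.4 Rz [-0. -0. -1.] -> shift [ 0.0003 -0.0001  0.0046] twist -0.0018 dist 5
```

>>> send_rows([
  [0,0,0.001],
  [0,0,0.002],
  [0,0,0.003],
  [0,0,0.004],
  [0,0,0.005],
  [0,0,0.005],
], twist=[0,0,0,0,0,0])

```text
clock: 7.5
tool_pos: [491.2, 69.5, 79.3]
orientation: [0.038, -3.141, 0.0]
wrist_force: [-0.0, -0.1, -6.8]
grip_width: 40.1
```

```bash
python3 -c "
from h import *
o=robot.get_obs();print(o['wrist_force'],o['ft_torque']);plan(491,69.5,69,91.5)"
```

```text
[-0.03952409 -0.07373104 -6.76889018] [ 0.03154439  0.00318091 -0.02133907]
tcp [491.2  69.5  79.3] yaw 91.39 Rz [-4.e-04 -1.e-04 -1.e+00] -> shift [0.0002 0.     0.0103] twist -0.002 dist 10
```

>>> send_rows([
  [0,0,0.0015],
  [0,0,0.003],
  [0,0,0.0045],
  [0,0,0.006],
  [0,0,0.0075],
  [0,0,0.009],
  [0,0,0.009],
], twist=[0,0,0,0,0,0,0])

```text
clock: 8.08
tool_pos: [491.1, 69.5, 70.2]
orientation: [0.038, -3.141, 0.0]
wrist_force: [0.4, -0.0, -5.4]
grip_width: 40.0
```

```bash
python3 -c "
from h import *
o=robot.get_obs();print(o['wrist_force'],o['ft_torque']);plan(491,69.5,69,91.5)"
```

```text
[ 0.36380742 -0.03857444 -5.40910554] [-0.05176713  0.02065813 -0.0078753 ]
tcp [491.1  69.5  70.2] yaw 91.38 Rz [-5.e-04 -1.e-04 -1.e+00] -> shift [0.0001 0.     0.0012] twist -0.002 dist 1
```

Nearly seated, 1.5 mm above the hub; lower until contact shows.

>>> send_rows([
  [0,0,0.0005],
  [0,0,0.001],
  [0,0,0.0015],
  [0,0,0.0015],
], twist=[0,0,0,0])

```text
clock: 8.42
tool_pos: [491.3, 69.6, 69.0]
orientation: [0.038, -3.141, -0.0]
wrist_force: [-0.3, 1.4, -6.6]
grip_width: 39.9
```

>>> send_rows([
  [0,0,0.0003],
  [0,0,0.0006],
  [0,0,0.0006],
  [0,0,0.0006],
], twist=[0,0,0,0])

```text
clock: 8.75
tool_pos: [491.4, 69.6, 68.7]
orientation: [-0.038, 3.141, 0.0]
wrist_force: [-1.4, -0.2, -4.5]
grip_width: 39.9
```

>>> send_rows([
  [0,0,0],
  [0,0,0],
  [0,0,0],
  [0,0,0],
  [0,0,0],
  [0,0,0],
], twist=[0,0,0,0,0,0], grip=0.2, squeeze=5)

```text
clock: 9.25
tool_pos: [491.6, 69.5, 68.7]
orientation: [-0.038, 3.141, -0.0]
wrist_force: [-0.9, -0.4, -1.0]
grip_width: 72.9
```

>>> send_rows([
  [0,0,-0.01],
  [0,0,-0.03],
  [0,0,-0.06],
  [0,0,-0.095],
  [0,0,-0.13],
  [0,0,-0.16],
  [0,0,-0.16],
  [0,0,-0.16],
], twist=[0,0,0,0,0,0,0,0])

```text
clock: 9.92
tool_pos: [492.9, 69.6, 231.8]
orientation: [-0.038, 3.136, 0.0]
wrist_force: [-0.2, -0.6, -0.3]
grip_width: 74.1
```

Run:
```python
from h import *
f,K,M,o=wrist();print(o["clock"],o["wrist_force"],o["grip_width"]);np.savez("e.npz",K=K,M=M)
s=robot.grab_frame("scene");t=robot.grab_frame("top")["color"]
a=cv2.resize(s["color"][140:260,130:300],(510,360),interpolation=cv2.INTER_CUBIC)
cv2.imwrite("pics/e.png",np.vstack([cv2.resize(f["color"][90:250,150:360],(420,320)),cv2.resize(a,(420,280))]) )
cv2.imwrite("pics/e_full.png",f["color"])
b=cv2.imread("pics/top1.png")
for n,bx in [("tin",(215,140,247,174)),("oak",(264,140,295,170)),("sq",(308,128,375,170))]:
    p,q=[i[bx[1]:bx[3],bx[0]:bx[2]].astype(np.float32).mean(2) for i in (b,t)];print(n,cv2.phaseCorrelate(p,q))
```

```text
9.9167 [-0.16499875 -0.62215719 -0.30120309] 74.10813663063546
tin ((0.0034163067932215796, 0.07228641475406405), 0.9656499508354399)
oak ((-0.10290797665238571, 0.08337239915982231), 0.9978859208524227)
sq ((0.021025778782863824, 0.5210980524220545), 0.9998759178467739)
```

View pics/e.png

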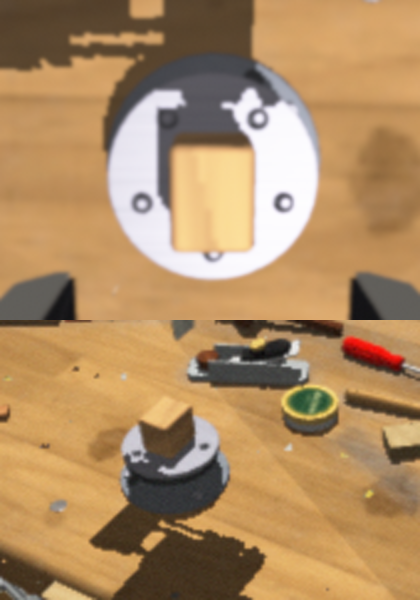

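Run:
```python
from h import *
f=cv2.imread("pics/e_full.png");d=np.load("e.npz");K,M=d["K"],d["M"]
hsv=cv2.cvtColor(f,cv2.COLOR_BGR2HSV)
roi=np.zeros(f.shape[:2],np.uint8);roi[155:222,210:300]=1
m=((hsv[...,1]>60)&(hsv[...,2]>215)).astype(np.uint8)*0
dm=((hsv[...,1]<40)&(hsv[...,2]>150)).astype(np.uint8);dm[:,:195]=0;dm[:,320:]=0;dm[:120]=0;dm[235:]=0
h=cv2.convexHull(max(cv2.findContours(dm,0,1)[0],key=cv2.contourArea))[:,0,:]
h=h[h[:,1]>165] # nearer half: edge not in shade
from scipy.optimize import least_squares
for z in (58,65,72):
    W=unproj(K,M,h,z)[:,:2]
    r=least_squares(lambda p:np.hypot(*(W-p[:2]).T)-p[2],[490,69,56]);print(z,r.x.round(2),np.abs(r.fun).max().round(2))
s=robot.get_obs();print(s["wrist_force"])
```

```text
58 [490.37  68.85  55.81] 0.55
65 [489.01  68.81  54.65] 0.54
72 [487.64  68.78  53.5 ] 0.53
[ 0.39317786 -1.01318537 -0.47434053]
```

```bash
python3 -c "
from rig import robot
print(robot.finish_job())"
```

```text
the job is handed in; nothing more can be done
None
```

The faceplate is on the stand and I have handed the job in, at about 10 s on the clock; the hand-in reports no verdict. I gripped the blank across its 40 mm width at 30 N. I turned it about 2° to line its holes up with the studs, lowered it over the spigot to contact, let go and raised the gripper clear.

**Seating:**
- The tool was at z = 68.7 mm when I let go, the height expected for a seated plate. The wrist showed about 7 N at most during the lowering, which is the plate's weight.
- The last wrist picture shows all five studs in their holes.
- A circle fitted to the disc edge at the seated height gives a radius of 55.8 mm, against a true 56. Its centre is at (490.4, 68.9), within 1 mm of the hub's.
- I did not press the plate to test that it is fully down.

**Bystanders:** In the top camera before and after, the wax tin and the oak offcut shifted by about 0.1 pixel, which is noise. The try square came out at 0.5 pixel (about 1.4 mm). The arm never went near the try square, so I take that as noise too, but I did not check it further.

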